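Make up two lunch boxes from the side-dish stock

TASK

Make up the two open lunch boxes: the red-brown box gets the dish of croquettes and the pot of omelette, the white box gets the dish of salmon and the pot of broccoli. In each box stand the square dish in the middle of the wide empty compartment, square with the box, and the round pot in the middle of the narrow one. Keep the dishes upright, set them down rather than drop them, and leave the boxes, the meatballs, the tomatoes, the soy bottle and the sesame shaker where they are.

Things in the scene. Friction and masses are not known exactly. Their poses are not given: they have to be found in the camera images.
- croquettes: The croquettes. Square black dish, 64 x 64 mm and 38 mm high with upright 4 mm walls (take it across its outer faces), holding two golden-brown flat croquettes that rise to at most 57 mm; about 0.16 kg. It starts on the stock tray (fixed, floor 2 mm above the table, rim 5 mm). Origin: centre of the underside; z up, x and y square to its sides.
- salmon: The salmon. Square black dish, 64 x 64 mm and 38 mm high with upright 4 mm walls (take it across its outer faces), holding two orange-pink pieces of grilled salmon that rise to at most 42 mm; about 0.16 kg. It starts on the stock tray (fixed, floor 2 mm above the table, rim 5 mm). Origin: centre of the underside; z up, x and y square to its sides.
- meatballs: The meatballs, a spare that stays. Square black dish, 64 x 64 mm and 38 mm high with upright 4 mm walls (take it across its outer faces), holding four dark brown meatballs that rise to at most 43 mm; about 0.16 kg. It starts on the stock tray (fixed, floor 2 mm above the table, rim 5 mm). Origin: centre of the underside; z up, x and y square to its sides.
- omelette: The omelette. Round white pot, 46 mm across with upright sides and 38 mm high, holding two bright yellow pieces of rolled omelette that rise to at most 47 mm; about 0.10 kg. It starts on the stock tray (fixed, floor 2 mm above the table, rim 5 mm). Origin: centre of the underside; z up along its axis.
- broccoli: The broccoli. Round white pot, 46 mm across with upright sides and 38 mm high, holding green broccoli florets that rise to at most 47 mm; about 0.10 kg. It starts on the stock tray (fixed, floor 2 mm above the table, rim 5 mm). Origin: centre of the underside; z up along its axis.
- tomatoes: The cherry tomatoes, a spare that stays. Round white pot, 46 mm across with upright sides and 38 mm high, holding three red cherry tomatoes that rise to at most 47 mm; about 0.10 kg. It starts on the stock tray (fixed, floor 2 mm above the table, rim 5 mm). Origin: centre of the underside; z up along its axis.
- red_box: Red-brown open lunch box, 0.6 kg, 182 (x) x 233 (y) x 32 mm, 5 mm flange at the rim, walls and floor 3 mm. Origin: centre of the underside, z up. Far (+x) strip: four rice barrels, 38 mm high. On the -x side two empty compartments 114 mm long in x, divider 26 mm high: the wide one (128 in y) has its middle at x -31, y +49.5 mm, the narrow one (96) at x -31, y -65.5 mm. Yaw within 0.25 rad.
- white_box: White open lunch box, 0.6 kg, 182 (x) x 233 (y) x 32 mm, 5 mm flange at the rim, walls and floor 3 mm. Origin: centre of the underside, z up. Far (+x) strip: four rice barrels, 38 mm high. On the -x side two empty compartments 114 mm long in x, divider 26 mm high: the wide one (128 in y) has its middle at x -31, y +49.5 mm, the narrow one (96) at x -31, y -65.5 mm. Yaw within 0.25 rad.
- soy_bottle: Bystander: round soy sauce bottle, 56 mm across, 94 mm high, nearly black with a red cap, standing beyond the boxes and the tray. Origin: centre of the underside.
- sesame_shaker: Bystander: round sesame shaker, 45 mm across, 84 mm high, cream with a green cap, standing beyond the boxes and the tray. Origin: centre of the underside.
There are look-alikes about, which are no part of the job. Leave any blue or purple look-alike of the croquettes alone.

How it is judged:
At the end, for the whole second after the job is handed in: The four dishes stand on the floor of their compartments, within 15 mm of its middle in box x and y (z within 8 mm), upright to 0.1 rad, at rest, square ones within 0.2 rad of square; spares, bottle and shaker within 30 mm, boxes within 40 mm of their starts, upright (x of croquettes in the frame of red_box between -0.046 and -0.016 m and y of croquettes in the frame of red_box between 0.0345 and 0.0645 m and z of each of croquettes, omelette in the frame of red_box below 0.008 m and angle between each of croquettes, omelette, salmon, broccoli, red_box, white_box, meatballs, tomatoes, soy_bottle, sesame_shaker's own z axis and vertical below 0.1 rad and linear speed of each of croquettes, omelette, salmon, broccoli below 0.02 m/s and (angle between the x axis of croquettes and the x axis of red_box, either way round below 0.2 rad or angle between the x axis of croquettes and the y axis of red_box, either way round below 0.2 rad) and x of omelette in the frame of red_box between -0.046 and -0.016 m and y of omelette in the frame of red_box between -0.0805 and -0.0505 m and x of salmon in the frame of white_box between -0.046 and -0.016 m and y of salmon in the frame of white_box between 0.0345 and 0.0645 m and z of each of salmon, broccoli in the frame of white_box below 0.008 m and (angle between the x axis of salmon and the x axis of white_box, either way round below 0.2 rad or angle between the x axis of salmon and the y axis of white_box, either way round below 0.2 rad) and x of broccoli in the frame of white_box between -0.046 and -0.016 m and y of broccoli in the frame of white_box between -0.0805 and -0.0505 m and distance of each of meatballs, tomatoes, soy_bottle, sesame_shaker from where it was at the start of the episode below 0.03 m and distance of each of red_box, white_box from where it was at the start of the episode below 0.04 m); the robot touches nothing.
It fails at once if a spare dish, the soy bottle or the sesame shaker is pushed more than 30 mm or tipped over (distance of any of meatballs, tomatoes, soy_bottle, sesame_shaker from where it was at the start of the episode above 0.03 m or angle between any of meatballs, tomatoes, soy_bottle, sesame_shaker's own z axis and vertical above 0.5 rad).
It fails at once if a lunch box is shoved more than 40 mm from where it stood (distance of any of red_box, white_box from where it was at the start of the episode above 0.04 m).
It fails at once if a dish being packed is tipped more than 30 degrees, so that its food would fall out (angle between any of croquettes, omelette, salmon, broccoli's own z axis and vertical above 0.52 rad).
It fails at once if a dish is dropped: out of the fingers while its underside is more than 25 mm above the table ((height (world z) of croquettes above 0.025 m and contact force between the fingers and croquettes below 0.02 N) or (height (world z) of omelette above 0.025 m and contact force between the fingers and omelette below 0.02 N) or (height (world z) of salmon above 0.025 m and contact force between the fingers and salmon below 0.02 N) or (height (world z) of broccoli above 0.025 m and contact force between the fingers and broccoli below 0.02 N)).
It also fails if it takes over 96 s, if anything falls off the work surface, if the arm or the gripper's body presses on something with over 40 N, if the wrist force passes 120 N, or if a joint passes its speed limit or range.

ROBOT

A 6-joint arm with a two-finger parallel gripper is mounted at the origin on the work surface. World frame = base frame: x ahead of the robot, y to its left, z up, the work surface at z = 0. Lengths are in m, angles in rad, forces in N, time in s.
With the tool pointing down it reaches from about 0.3 to 1 m from the base axis. Payload 5.1 kg.
Tool frame: the origin (TCP) lies midway between the tips of the shut fingers; the grasp point (between the pads) lies 19 mm behind it; x points along the fingers, y is the direction in which the jaws open and shut, and the axes are right-handed (so a half turn about x gives the same grasp; the last joint's range is limited). The gripper opens to 95 mm and grips with 3 to 60 N. Pads are 20 mm wide; open, the fingers measure 119 mm over their backs; the gripper's body (75 mm by 180 mm) begins 59 mm behind the grasp point.
Start: joints at [-1.221, 0.124, 1.65, -0, 1.367, -0.083], TCP at [0.273, -0.59, 0.215] pointing down, gripper open.
Joint ranges: [-2.61, 2.61], [-1.02, 2.33], [0.03, 2.71], [-1.35, 4.49], [0.32, 2.68], [-2.91, 2.91]. Speed limits (rad/s): [2.57, 2.57, 3.14, 3.14, 3.14, 3.14].

INTERFACE

Orientations are given as a unit quaternion [x, y, z, w].
In Python, from station import observe, camera, camera_params, sign_off gives the robot as it stands.
- The arm moves only by the tool jog_arm, never from a script. Its argument "moves" is text: rows parted by semicolons, each of 4 numbers parted by spaces: the shift along the tool's x, y, z in mm, then the turn about the tool's x in degrees. In form: tx ty tz roll; .... A call has 1 to 20 rows; each row is the pose to reach, as a shift and turn from the pose commanded when the call began, along the tool's axes at that moment; what a row does not reach only later rows make up. A row lasts 1/8 s, in which the tool goes at most 62.5 mm and 10.7 degrees, less where a joint would pass 70% of its speed; a pose out of reach is approached as far as the arm can. A call with a gripper value outside its range is refused whole. "jaw" is the finger opening in mm, from 0 to 95.1, set as the call begins (left out, the last holds). The fingers move at their own pace and stop on an object; "squeeze" is the grip in N (left out, the last holds). Time passes only in rows, so rows that repeat a pose let the fingers close. It gives the time, the measured TCP pose, the force and the opening at its end, in the units of the state.
- observe(): the state, without advancing time (a new reading comes with each control period).
- camera(name): name is "scene" or "top" or "wrist"; returns the picture (480x640x3 uint8, blue, green, red); there is no depth.
- camera_params(name): a dict with "fx", "fy", "cx", "cy" (pixels), "D" ([k1, k2, p1, p2, k3] as OpenCV has them; the pictures are not rectified), "T" (4x4, takes a point from camera to world coordinates). Camera axes: x right, y up, looking along -z (the intrinsics and any distortion apply to the point x, -y, -z); pixel columns grow to the right and rows downward; lengths in m; the calibration is good to about 2 mm. A picture is of the moment at which its call begins: read the wrist's pose just before it. camera_params takes no time and is no camera call; for the wrist camera it gives the pose at the moment of the call.
- sign_off(): hands the job in, once; it reports no verdict.
The state is a dict: "time_s": time; "joints": joint angles; "dq": joint speeds; "effort": joint torques, N m; "tool_pos": TCP position; "ee_rot": TCP orientation; "force": force on the tool from outside, world axes, zero at the start; "wrist_torque": the same for the moment, N m; "width": opening from 0.0 (shut) to 1.0 (fully open).
Only numpy, scipy, OpenCV 4.12 (cv2) and the standard library are available. Lean on these libraries where they do the work, as an engineer would, in place of code of your own. Each camera call takes 0.05 s, during which the arm holds its last target. There are 200 camera calls.

## Working session

There is one attempt and no reset: what is moved stays moved. The work goes in short steps, Python scripts to look and compute and a tool call to move; the robot and the scene stay as the last step left them, time stands still between calls to the robot, and variables do not carry over. Pictures are saved under pics/ and viewed, about 12 in all and at most 16, crops included, and the job is handed in when it is done.

Besides the shell and the picture viewer there is one more tool, called after "Request:" as name(argument=value, ...), one argument or row to a line, values as JSON. jog_arm: Moves the arm, as the interface text tells. Its arguments: {"type":"object","properties":{"moves":{"type":"string"},"jaw":{"type":"number"},"squeeze":{"type":"number"}},"required":["moves"]}

```bash
mkdir -p pics; ls
python3 - <<'E'
from station import *
import cv2,numpy as np
s=observe();print(s)
for n in("top","scene"):
    im=camera(n);cv2.imwrite(f"pics/{n}0.png",im);p=camera_params(n);print(n,{k:np.round(v,4).tolist() for k,v in p.items()})
E
```

```text
pics
{'time_s': 0.0, 'joints': array([-1.22062276e+00,  1.24523544e-01,  1.65161621e+00, -1.80555055e-05,
        1.36749514e+00, -8.26128788e-02]), 'dq': array([-1.55156141e-03, -8.33482328e-04,  2.19819052e-06, -1.43333941e-05,
        1.50784844e-03,  6.61081439e-05]), 'effort': array([ 1.27989806e-03, -4.17601848e+01, -3.59932852e+01,  7.76406331e-02,
        4.90728929e-02, -2.02961919e-04]), 'tool_pos': array([ 0.27235971, -0.58950545,  0.21340927]), 'ee_rot': array([-0.69051264, -0.15253768,  0.69071765, -0.15110817]), 'force': array([-0.30109696, -0.40480107, -0.0718831 ]), 'wrist_torque': array([ 0.00689323,  0.01776926, -0.00172361]), 'width': 1.0002977052667605}
top {'fx': 439.1659, 'fy': 439.1659, 'cx': 325.5623, 'cy': 240.8061, 'D': [0.0353, 0.0, 0.0, 0.0, 0.0], 'T': [[-0.0273, 0.9945, -0.1011, 0.4289], [-0.9996, -0.0274, 0.0009, 0.0655], [-0.0018, 0.1011, 0.9949, 1.1078], [0.0, 0.0, 0.0, 1.0]]}
scene {'fx': 488.7572, 'fy': 488.7572, 'cx': 329.8048, 'cy': 237.269, 'D': [0.002, 0.0, 0.0, 0.0, 0.0], 'T': [[-0.6303, -0.5363, 0.5613, 1.2075], [0.7763, -0.4396, 0.4517, 0.5989], [0.0045, 0.7205, 0.6934, 0.8473], [0.0, 0.0, 0.0, 1.0]]}
```

View pics/top0.png

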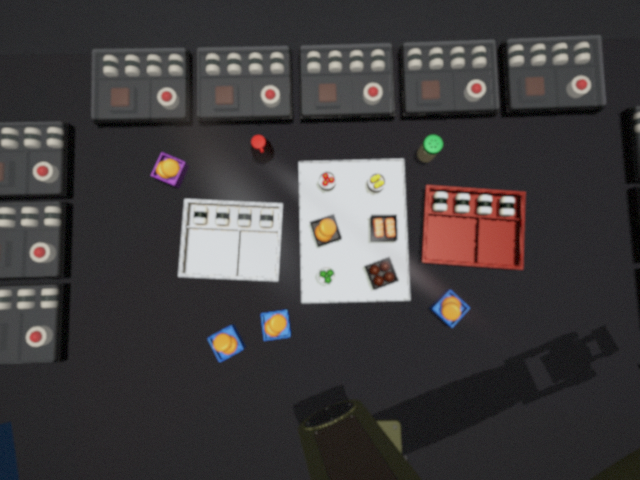

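View pics/scene0.png

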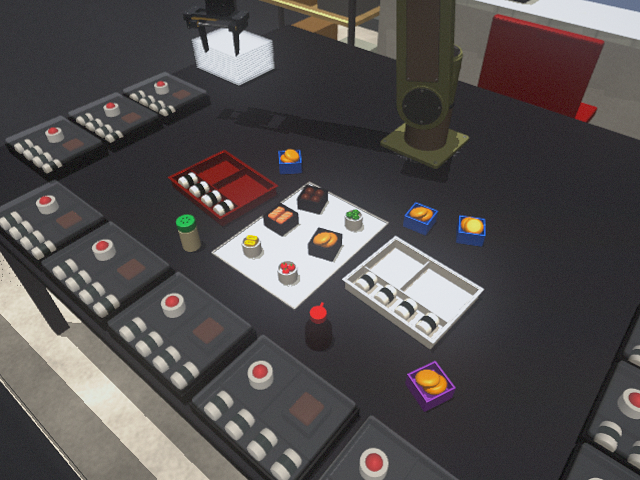

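The top view (rows upward = +x, columns rightward = −y) shows these:
- **Boxes:** white at (231,240) and red at (474,227).
- **On the white tray:** tomatoes (327,181), omelette (376,183), croquettes (326,230), salmon (384,228), broccoli (326,275) and meatballs (381,273).
- **Look-alikes of the croquettes:** blue (225,343), (276,325), (451,309) and purple (168,168). The black dish at (326,230) on the tray is the one meant.

The scene view agrees.

```bash
cat > h.py <<'E'
from station import *
import cv2,numpy as np
from scipy.spatial.transform import Rotation as R
def rays(p,uv):
    K=np.array([[p["fx"],0,p["cx"]],[0,p["fy"],p["cy"]],[0,0,1.]])
    n=cv2.undistortPoints(np.asarray(uv,float).reshape(-1,1,2),K,np.array(p["D"],float)).reshape(-1,2)
    return np.c_[n[:,0],-n[:,1],-np.ones(len(n))]@np.array(p["T"])[:3,:3].T
def onplane(p,uv,z):
    d=rays(p,uv);o=np.array(p["T"])[:3,3]
    return o+d*((z-o[2])/d[:,2])[:,None]
def rect(p,c,z):
    w=onplane(p,c.reshape(-1,2),z)[:,:2]*1000
    (cx,cy),(a,b),an=cv2.minAreaRect(w.astype(np.float32))
    an=(an+45)%90-45
    return np.round([cx,cy,a,b,an],1)
def big(m,n=1):
    cs,_=cv2.findContours(m.astype(np.uint8),cv2.RETR_EXTERNAL,cv2.CHAIN_APPROX_NONE)
    return sorted(cs,key=cv2.contourArea)[::-1][:n]
def cen(c):
    m=cv2.moments(c);return [m["m10"]/m["m00"],m["m01"]/m["m00"]]
def yaw():
    r=R.from_quat(observe()["ee_rot"]).as_matrix();return r
def go(x,y,z,jaw):
    """target TCP mm, jaw-axis angle deg (mod 180 free): prints tx ty tz roll"""
    s=observe();M=R.from_quat(s["ee_rot"]).as_matrix()
    d=M.T@(np.array([x,y,z])-s["tool_pos"]*1000)
    cur=np.degrees(np.arctan2(M[1,1],M[0,1]))
    dy=(jaw-cur+90)%180-90
    print("t=%.1f tcp"%s["time_s"],np.round(s["tool_pos"]*1000,1),"jaw",round(cur,1),"j6",round(s["joints"][5],2),"F",np.round(s["force"],1),"w",round(s["width"]*95.1,1),"toolx",np.round(M[:,0],3))
    print("MOVE",np.round(d,1),"roll",round(-dy,1))
E
python3 - <<'E'
from h import *
im=cv2.imread("pics/top0.png");p=camera_params("top")
b,g,r=[im[...,i].astype(int) for i in range(3)];hsv=cv2.cvtColor(im,cv2.COLOR_BGR2HSV)
H,S,V=[hsv[...,i].astype(int) for i in range(3)]
reg=lambda x0,y0,x1,y1:(np.s_[y0:y1,x0:x1])
def roi(m,x0,y0,x1,y1):
    o=np.zeros_like(m);o[y0:y1,x0:x1]=m[y0:y1,x0:x1];return o
c=big(roi((r>60)&(S>120),415,180,535,275))[0];print("red",rect(p,c,.032))
c=big(roi(g>70,172,192,291,288))[0];print("white",rect(p,c,.032))
c=big(roi(g>90,294,150,415,310))[0];print("tray",rect(p,c,.005))
for n,q in dict(croq=(303,205,350,253),salm=(362,205,406,250),meat=(358,250,405,297)).items():
    c=big(roi((V<110)|(S>90),*q))[0];print(n,rect(p,cv2.convexHull(c),.021),rect(p,cv2.convexHull(c),.04),"cen",np.round(onplane(p,[cen(cv2.convexHull(c))],.021)*1000,1))
for n,q in dict(omel=(360,165,393,200),broc=(310,258,345,295),tom=(310,165,345,197)).items():
    c=big(roi(S>90,*q),3);c=[k for k in c if len(k)>3];c=cv2.convexHull(np.vstack(c));print(n,"cen",cen(c),np.round(onplane(p,[cen(c)],.04)*1000,1))
for n,m in dict(soy=roi((r>120)&(S>150),240,125,280,165),ses=roi((g>80)&(S>120),415,130,445,165)).items():
    print(n,np.round(onplane(p,[cen(big(m)[0])],.09)*1000,1))
go(0,0,0,0)
x=im[140:320,170:540];cv2.imwrite("pics/crop1.png",cv2.resize(im[150:310,290:415],None,fx=4.5,fy=3.7*1.0 if 0 else 3.7,interpolation=2))
E
```

```text
red [ 563.5 -299.7  249.2  197.4   -5.8]
white [557.9 289.9 265.6 220.9  -4.2]
tray [ 5.682e+02 -6.900e+00  3.672e+02  2.801e+02  2.000e-01]
croq [565.8  64.6  61.9  60.7  16.9] [563.5  64.6  60.8  59.6  16.9] cen [[564.   65.4  21. ]]
salm [567.5 -79.5  64.6  60.3  -1.6] [565.1 -77.   63.4  59.3  -1.6] cen [[568.5 -80.8  21. ]]
meat [455.3 -69.8  59.3  63.8  18.9] [454.9 -67.4  58.3  62.7  18.9] cen [[454.9 -69.6  21. ]]
omel cen [376.7083333333333, 180.84935897435895] [[683.  -66.1  40. ]]
broc cen [326.5744680851064, 275.37943262411346] [[453.1  64.4  40. ]]
tom cen [327.1390476190476, 179.09714285714287] [[690.9  56.4  40. ]]
soy [[772.9 218.6  90. ]]
ses [[ 757.2 -196.2   90. ]]
t=0.1 tcp [ 272.4 -589.6  213.5] jaw -65.2 j6 -0.08 F [-0.6 -0.2  0.5] w 94.8 toolx [-0.001  0.002 -1.   ]
MOVE [ 214.7 -649.     0. ] roll -65.2
```

View pics/crop1.png

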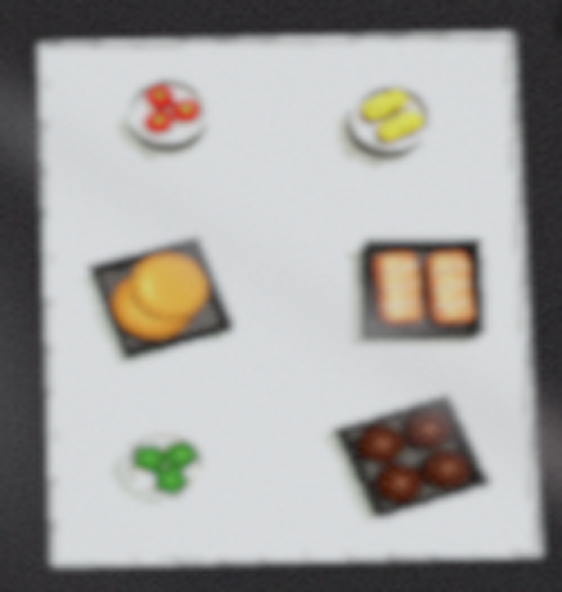

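The crop confirms the croquettes (black dish, upper surface two golden discs), salmon at right, omelette upper right and broccoli lower left. Next I go over the tray with the wrist camera.

```bash
python3 -c "
from h import *
go(440,0,400,-90)
p=camera_params('wrist');print(np.round(p['T'],3),p['fx'],p['D'])"
```

```text
t=0.1 tcp [ 272.4 -589.6  213.5] jaw -65.2 j6 -0.08 F [-0.6 -0.2  0.5] w 94.8 toolx [-0.001  0.002 -1.   ]
MOVE [-185.6 -465.2 -399.4] roll 24.8
[[ 0.42   0.875  0.24   0.339]
 [-0.908  0.405  0.108 -0.56 ]
 [-0.003 -0.264  0.965  0.384]
 [ 0.     0.     0.     1.   ]] 372.3799134726321 [-0.05278186  0.          0.          0.          0.        ]
```

```bash
python3 -c "
from h import *
go(480,0,360,-90)"
```

```text
t=0.1 tcp [ 272.4 -589.6  213.5] jaw -65.2 j6 -0.08 F [-0.6 -0.2  0.5] w 94.8 toolx [-0.001  0.002 -1.   ]
MOVE [-145.6 -448.4 -435.8] roll 24.8
```

Request:
jog_arm(
  moves="-146 -448 -436 25; -146 -448 -436 25; -146 -448 -436 25; -146 -448 -436 25; -146 -448 -436 25; -146 -448 -436 25; -146 -448 -436 25; -146 -448 -436 25; -146 -448 -436 25; -146 -448 -436 25; -146 -448 -436 25; -146 -448 -436 25; -146 -448 -436 25; -146 -448 -436 25",
  jaw=85,
  squeeze=20,
)

```text
time_s: 1.85
tool_pos: [0.4801, -0.0019, 0.3601]
ee_rot: [-0.707, 0.002, 0.707, 0.002]
force: [0.5, 0.7, -0.1]
width: 0.894
```

```bash
python3 -c "
from h import *
go(480,0,360,-90)
p=camera_params('wrist');im=camera('wrist');cv2.imwrite('pics/w1.png',im);print(np.round(p['T'],3))
import pickle;pickle.dump(p,open('w1.pkl','wb'))"
```

```text
t=1.9 tcp [480.1  -1.9 360.1] jaw -90.3 j6 1.46 F [ 0.5  0.7 -0.1] w 85.0 toolx [-0.001 -0.    -1.   ]
MOVE [ 0.1 -1.9  0.1] roll -0.3
[[-0.006  0.964  0.265  0.554]
 [-1.    -0.005 -0.002 -0.004]
 [-0.001 -0.265  0.964  0.531]
 [ 0.     0.     0.     1.   ]]
```

View pics/w1.png

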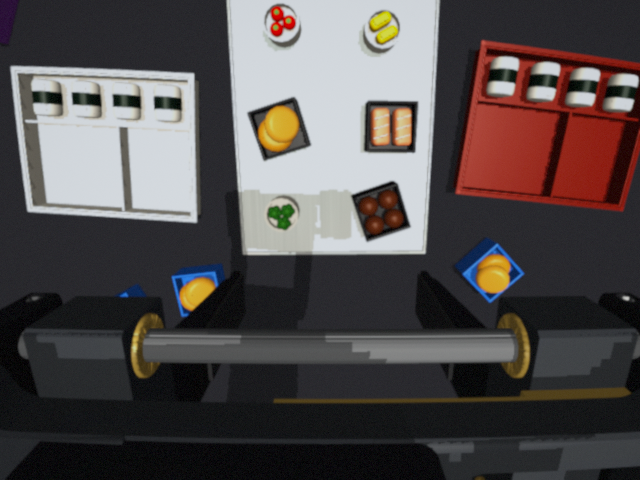

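The wrist view is sharp:
- **Tray:** omelette (381,30), tomatoes (282,24), croquettes (279,128), salmon (391,126), broccoli (282,213), meatballs (381,210).
- **Boxes:** white has its corners at about (12,68) and (198,220). Red spans from (457,193) to (622,209), and its top right corner is cut by the frame.

Run:
```python
from h import *
import pickle
im=cv2.imread("pics/w1.png");p=pickle.load(open('w1.pkl','rb'))
hsv=cv2.cvtColor(im,cv2.COLOR_BGR2HSV);g=im[...,1].astype(int);r=im[...,2].astype(int)
H,S,V=[hsv[...,i].astype(int) for i in range(3)]
def roi(m,x0,y0,x1,y1):
    o=np.zeros_like(m);o[y0:y1,x0:x1]=m[y0:y1,x0:x1];return o
c=cv2.convexHull(big(roi((r>60)&(S>120),440,30,640,222))[0]);print("red",rect(p,c,.032))
c=cv2.convexHull(big(roi(V>80,2,55,215,232))[0]);print("white",rect(p,c,.032))
c=big(roi(V>90,220,0,450,262))[0];print("tray",rect(p,c,.005))
for n,q in dict(croq=(245,92,315,165),salm=(358,92,422,160),meat=(345,175,415,246)).items():
    m=roi((V<110)|(S>90),*q).astype(np.uint8)
    c=cv2.convexHull(big(m)[0]);print(n,rect(p,c,.021),rect(p,c,.04),"cen",np.round(onplane(p,[cen(c)],.021)*1000,1))
for n,q in dict(omel=(362,8,402,54),broc=(262,194,302,234),tom=(262,2,303,48)).items():
    c=cv2.convexHull(np.vstack([k for k in big(roi(S>90,*q),3) if len(k)>8]));print(n,np.round(cen(c)),np.round(onplane(p,[cen(c)],.042)*1000,1))
# pots: inner rim circles
crop=im[0:240,225:445];cv2.imwrite("pics/c2.png",cv2.resize(np.hstack([im[0:60,350:420],im[0:60,250:320],im[185:245,250:320]]),None,fx=3.8,fy=3.8,interpolation=2))
```

```text
red [ 563.1 -302.8  246.5  194.3   -5.7]
white [546.5 295.8 249.7 195.9  -4.2]
tray [ 5.551e+02 -7.700e+00  2.739e+02  3.408e+02 -1.000e-01]
croq [564.5  64.   64.3  66.1  16.6] [564.1  61.5  61.9  63.6  16.6] cen [[565.1  63.9  21. ]]
salm [566.7 -82.7  67.8  64.   -0.8] [566.2 -79.8  65.3  61.6  -0.8] cen [[567.3 -82.6  21. ]]
meat [453.7 -73.   69.   64.7  18.9] [457.4 -70.4  66.4  62.2  18.9] cen [[454.2 -72.9  21. ]]
omel [383.  27.] [[681.9 -67.8  42. ]]
broc [281. 216.] [[452.1  62.5  42. ]]
tom [280.  21.] [[689.3  55.1  42. ]]
```

View pics/c2.png

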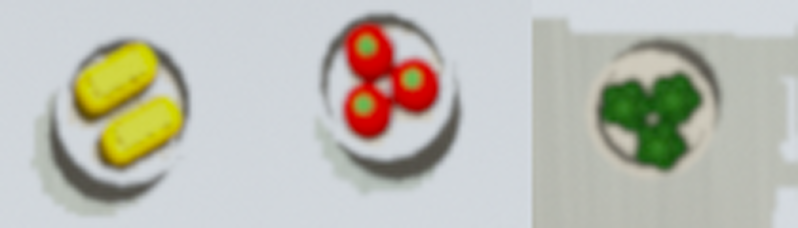

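```bash
cat >> h.py <<'E'
BOX=dict(red=(563,-302.5,-5.7),white=(546.5,296,-4.2))
def slot(b,w):
    x,y,a=BOX[b];c,s=np.cos(np.radians(a)),np.sin(np.radians(a));dx,dy=(-31,49.5) if w else (-31,-65.5)
    return x+c*dx-s*dy,y+s*dx+c*dy,a
if __name__=="__main__":
    for b in BOX:
        for w in(1,0):print(b,w,np.round(slot(b,w),1))
E
python3 h.py
python3 - <<'E'
from h import *
import pickle
p=pickle.load(open('w1.pkl','rb'))
print(np.round(onplane(p,[[381.6,29],[282.4,212.3]],.04)*1000,1))
go(565,64,110,-73.4)
E
```

```text
red 1 [ 537.1 -250.2   -5.7]
red 0 [ 525.6 -364.6   -5.7]
white 1 [519.2 347.6  -4.2]
white 0 [510.8 232.9  -4.2]
[[680.1 -66.1  40. ]
 [456.1  61.2  40. ]]
t=1.9 tcp [480.1  -1.8 360.2] jaw -90.3 j6 1.46 F [0.  0.1 0.5] w 84.9 toolx [-0.001 -0.    -1.   ]
MOVE [250.1 -66.3 -84.7] roll -16.9
```

Request:
jog_arm(
  moves="60 -16 -21 -5; 120 -33 -42 -10; 180 -50 -64 -15; 240 -66 -85 -17; 250 -66 -85 -17; 250 -66 -85 -17; 275 -66 -85 -17; 300 -66 -85 -17; 325 -66 -85 -17; 340 -66 -85 -17; 348 -66 -85 -17; 348 -66 -85 -17; 348 -66 -85 -17",
  jaw=85,
)

```text
time_s: 3.52
tool_pos: [0.5666, 0.0652, 0.0138]
ee_rot: [0.7, 0.103, -0.699, 0.103]
force: [-0.2, 0.1, -0.1]
width: 0.893
```

```bash
python3 -c "
from h import *
go(565,64,12,-73.4)
p=camera_params('wrist');im=camera('wrist');cv2.imwrite('pics/w2.png',im)"
```

```text
t=3.5 tcp [566.6  65.2  13.8] jaw -73.2 j6 1.3 F [-0.2  0.1 -0.1] w 84.9 toolx [ 0.002  0.    -1.   ]
MOVE [1.8 0.7 1.9] roll 0.2
```

View pics/w2.png

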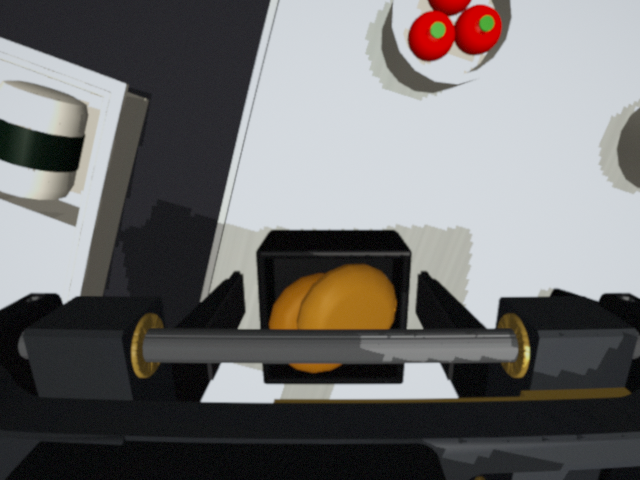

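The fingers straddle the croquette dish (its rim spans 258–410 px between the pads), centred and square. Closing and lifting.

Request:
jog_arm(
  moves="0 0 0 0; 0 0 0 0; 0 0 0 0; 0 0 0 0; 0 0 0 0; -5 0 0 0; -20 0 0 0; -50 0 0 0; -85 0 0 0; -100 0 0 0; -100 0 0 0",
  jaw=50,
  squeeze=20,
)

```text
time_s: 4.95
tool_pos: [0.5666, 0.0653, 0.1142]
ee_rot: [0.701, 0.103, -0.698, 0.103]
force: [0.4, 0.0, -1.2]
width: 0.674
```

```bash
python3 -c "
from h import *
go(537,-250,112,-95.7)"
```

```text
t=5.0 tcp [566.6  65.3 114.2] jaw -73.2 j6 1.3 F [ 0.4  0.  -1.2] w 64.1 toolx [ 0.003  0.    -1.   ]
MOVE [  2.1 293.3 119.5] roll 22.5
```

Request:
jog_arm(
  moves="0 20 8 3; 0 60 24 6; 0 105 43 9; 0 150 61 12; 0 195 79 15; 0 235 96 18; 0 270 110 21; 0 290 118 22.5; 1 293 119.5 22.5; 1 293 119.5 22.5; 25 293 119.5 22.5; 50 293 119.5 22.5; 70 293 119.5 22.5; 82 293 119.5 22.5; 82 293 119.5 22.5",
)

```text
time_s: 6.82
tool_pos: [0.5355, -0.2491, 0.0296]
ee_rot: [-0.706, 0.035, 0.707, 0.035]
force: [0.1, 0.4, -1.2]
width: 0.671
```

```bash
python3 -c "
from h import *
go(537,-250,15,-95.7)
p=camera_params('wrist');im=camera('wrist');cv2.imwrite('pics/w3.png',im)"
```

```text
t=6.8 tcp [ 535.5 -249.1   29.6] jaw -95.7 j6 1.14 F [ 0.1  0.4 -1.2] w 63.8 toolx [-0.002  0.001 -1.   ]
MOVE [14.6  0.7 -1.6] roll 0.0
```

View pics/w3.png

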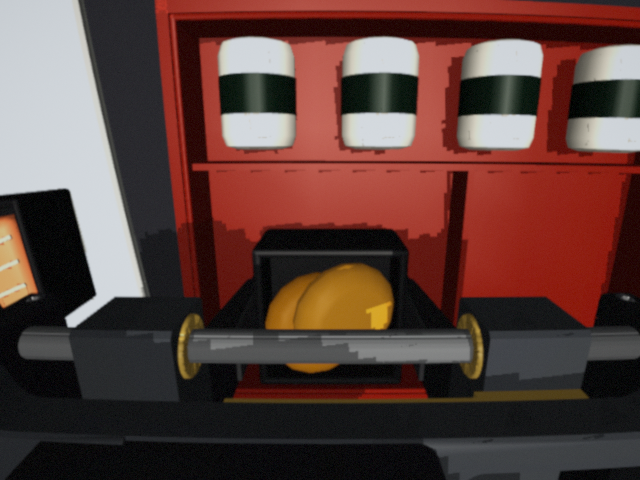

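The dish hangs squarely in the wide red compartment, its middle (332 px) between the wall (213) and the divider (450). Lowering.

Request:
jog_arm(
  moves="5 1 -1 0; 10 1 -1 0; 13 1 -1 0; 15 1 -1 0; 15 1 -1 0; 15 1 -1 0",
)

```text
time_s: 7.62
tool_pos: [0.537, -0.251, 0.0158]
ee_rot: [0.706, -0.035, -0.706, -0.035]
force: [-0.2, -0.6, -1.2]
width: 0.669
```

Request:
jog_arm(
  moves="1 0 0 0; 1.5 0 0 0; 1.5 0 0 0",
)

```text
time_s: 8.0
tool_pos: [0.5369, -0.2509, 0.0141]
ee_rot: [-0.706, 0.035, 0.706, 0.035]
force: [0.3, 0.5, -1.6]
width: 0.67
```

Request:
jog_arm(
  moves="1.5 0 0 0; 1.5 0 0 0; 1.5 0 0 0; 1.5 0 0 0; -10 0 0 0; -40 0 0 0; -80 0 0 0; -110 0 0 0; -110 0 0 0",
  jaw=80,
)

```text
time_s: 9.12
tool_pos: [0.5391, -0.2522, 0.1286]
ee_rot: [0.709, -0.036, -0.704, -0.034]
force: [-1.0, -0.2, 0.2]
width: 0.843
```

```bash
python3 -c "
from h import *
go(567,-82,110,-90.8)"
```

```text
t=9.1 tcp [ 539.1 -252.2  128.6] jaw -95.7 j6 1.14 F [-1.  -0.2  0.2] w 80.2 toolx [ 0.007 -0.004 -1.   ]
MOVE [  18.1 -172.2  -10.7] roll -4.9
```

Request:
jog_arm(
  moves="5 -50 -3 -2; 10 -105 -6 -4; 15 -155 -10 -5; 18 -172 -11 -5; 18 -172 -11 -5; 45 -172 -11 -5; 75 -172 -11 -5; 95 -172 -11 -5; 105 -172 -11 -5; 105 -172 -11 -5",
  jaw=85,
)

```text
time_s: 10.38
tool_pos: [0.5647, -0.0813, 0.0187]
ee_rot: [-0.707, 0.005, 0.707, 0.005]
force: [0.5, 0.1, -0.4]
width: 0.896
```

```bash
python3 -c "
from h import *
go(566.5,-82,13.5,-90.8)
p=camera_params('wrist');im=camera('wrist');cv2.imwrite('pics/w4.png',im)"
```

```text
t=10.4 tcp [564.7 -81.3  18.7] jaw -90.7 j6 1.35 F [ 0.5  0.1 -0.4] w 85.2 toolx [-0.001  0.    -1.   ]
MOVE [ 5.2  0.6 -1.9] roll 0.1
```

View pics/w4.png

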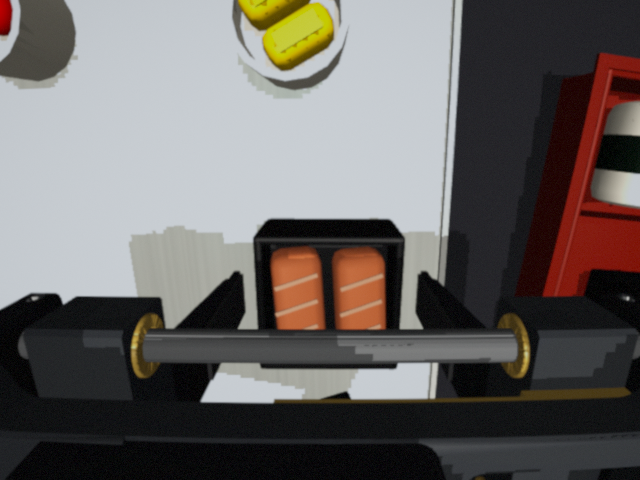

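The salmon dish lies between the fingers (256–403 px), a few mm farther out than the first one was. I shift 4 mm outward, lower, close and lift.

Request:
jog_arm(
  moves="2 1 -4 0; 5 1 -4 0; 5 1 -4 0",
)

```text
time_s: 10.8
tool_pos: [0.569, -0.0819, 0.0142]
ee_rot: [0.707, -0.004, -0.707, -0.004]
force: [0.4, -0.8, -0.5]
width: 0.891
```

Request:
jog_arm(
  moves="0 0 0 0; 0 0 0 0; 0 0 0 0; 0 0 0 0; 0 0 0 0; -5 0 0 0; -20 0 0 0; -50 0 0 0; -85 0 0 0; -100 0 0 0; -100 0 0 0",
  jaw=50,
)

```text
time_s: 12.18
tool_pos: [0.5698, -0.0822, 0.1158]
ee_rot: [0.708, -0.005, -0.706, -0.004]
force: [0.2, 0.4, -2.4]
width: 0.669
```

```bash
python3 -c "
from h import *
go(519,347.5,112,-94.2)"
```

```text
t=12.2 tcp [569.8 -82.2 115.8] jaw -90.7 j6 1.35 F [ 0.2  0.4 -2.4] w 63.6 toolx [ 0.003 -0.001 -1.   ]
MOVE [   3.3 -429.    56.1] roll 3.5
```

Request:
jog_arm(
  moves="0 -20 3 1; 0 -60 8 2; 0 -105 14 3; 0 -150 20 3.5; 0 -195 26 3.5; 0 -240 32 3.5; 0 -285 38 3.5; 0 -330 43 3.5; 0 -370 49 3.5; 0 -400 53 3.5; 1 -420 55 3.5; 2 -429 56 3.5; 2 -429 56 3.5; 2 -429 56 3.5; 25 -429 56 3.5; 50 -429 56 3.5; 72 -429 56 3.5; 84 -429 56 3.5; 84 -429 56 3.5",
)

```text
time_s: 14.55
tool_pos: [0.5176, 0.3471, 0.029]
ee_rot: [-0.706, 0.026, 0.707, 0.026]
force: [0.4, -0.3, -2.8]
width: 0.673
```

```bash
python3 -c "
from h import *
go(519,347.5,14.5,-94.2)
p=camera_params('wrist');im=camera('wrist');cv2.imwrite('pics/w5.png',im)"
```

```text
t=14.6 tcp [517.6 347.1  29. ] jaw -94.2 j6 2.15 F [ 0.4 -0.3 -2.8] w 64.0 toolx [-0.002 -0.001 -1.   ]
MOVE [14.5 -0.5 -1.4] roll -0.0
```

View pics/w5.png

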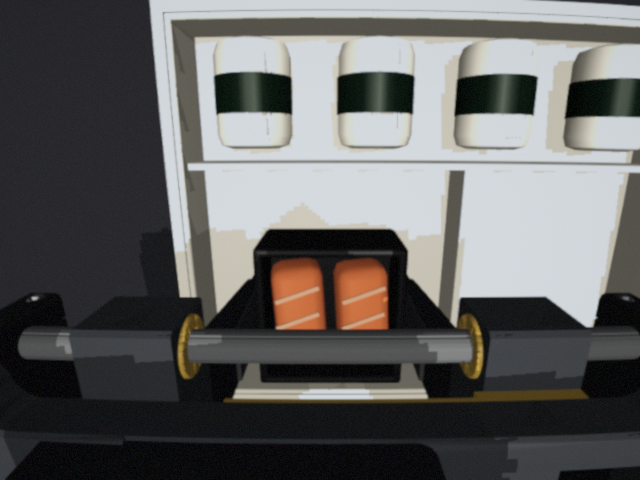

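The salmon dish is centred in the wide white compartment (331 px between 210 and 447) and square with it. Setting down and releasing.

Request:
jog_arm(
  moves="5 -0.5 -1 0; 10 -0.5 -1 0; 13 -0.5 -1 0; 15 -0.5 -1 0; 15.5 -0.5 -1 0; 15.5 -0.5 -1 0",
)

```text
time_s: 15.35
tool_pos: [0.5193, 0.3482, 0.0153]
ee_rot: [0.707, -0.026, -0.707, -0.026]
force: [-2.8, -1.6, 2.4]
width: 0.671
```

Request:
jog_arm(
  moves="0 0 0 0; 0 0 0 0; 0 0 0 0; 0 0 0 0; -10 0 0 0; -40 0 0 0; -80 0 0 0; -110 0 0 0; -110 0 0 0; -110 0 0 0",
  jaw=80,
)

```text
time_s: 16.6
tool_pos: [0.5187, 0.3479, 0.1239]
ee_rot: [-0.706, 0.026, 0.707, 0.026]
force: [-0.3, -0.1, -0.0]
width: 0.841
```

```bash
python3 -c "
from h import *
go(455.5,61.5,110,-90)"
```

```text
t=16.6 tcp [518.7 347.9 123.9] jaw -94.2 j6 2.15 F [-0.3 -0.1 -0. ] w 80.0 toolx [-0.001 -0.001 -1.   ]
MOVE [ 14.1 290.2  42. ] roll -4.2
```

Request:
jog_arm(
  moves="2 40 6 -2; 5 95 14 -4; 8 155 22 -4; 11 215 31 -4; 14 265 38 -4; 14 290 42 -4; 14 290 42 -4; 40 290 42 -4; 70 290 42 -4; 90 290 42 -4; 102 290 42 -4; 102 290 42 -4; 102 290 42 -4",
  jaw=72,
)

```text
time_s: 18.23
tool_pos: [0.4568, 0.0623, 0.0233]
ee_rot: [0.708, -0.001, -0.707, -0.001]
force: [1.1, 1.3, 0.8]
width: 0.76
```

```bash
python3 -c "
from h import *
go(455.5,61.5,14,-90)
p=camera_params('wrist');im=camera('wrist');cv2.imwrite('pics/w6.png',im)"
```

```text
t=18.2 tcp [456.8  62.3  23.3] jaw -90.2 j6 1.59 F [1.1 1.3 0.8] w 72.2 toolx [ 0.001  0.    -1.   ]
MOVE [9.3 0.8 1.3] roll -0.2
```

View pics/w6.png

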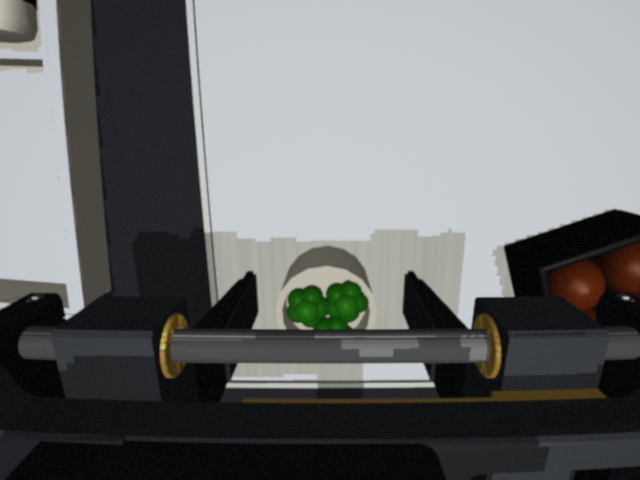

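The broccoli pot sits between the fingers. Its rim spans 277–376 px with the widest row near 312, so I check its position against that.

```bash
python3 -c "
from h import *
p=camera_params('wrist');print(np.round(onplane(p,[[326.5,312],[277,312],[376,312],[326,267]],.04)*1000,1))"
```

```text
[[453.5  62.6  40. ]
 [453.5  85.2  40. ]
 [453.4  40.1  40. ]
 [475.2  62.7  40. ]]
```

The 45 mm width matches the pot, whose centre is at (453, 62.6).

Request:
jog_arm(
  moves="3 0 4 0; 7 0 4 0; 9 0 4 0; 9 0 4 0; 9 0 4 0",
)

```text
time_s: 18.9
tool_pos: [0.4522, 0.062, 0.0137]
ee_rot: [0.707, -0.001, -0.707, -0.001]
force: [-0.1, 0.1, -0.2]
width: 0.756
```

Request:
jog_arm(
  moves="0 0 0 0; 0 0 0 0; 0 0 0 0; 0 0 0 0; 0 0 0 0; -5 0 0 0; -20 0 0 0; -50 0 0 0; -85 0 0 0; -100 0 0 0; -100 0 0 0; -100 0 0 0",
  jaw=35,
)

```text
time_s: 20.4
tool_pos: [0.4511, 0.062, 0.1123]
ee_rot: [-0.706, 0.001, 0.708, 0.001]
force: [0.2, -0.2, -1.5]
width: 0.478
```

```bash
python3 -c "
from h import *
go(511,233,112,-94.2)"
```

```text
t=20.4 tcp [451.1  62.  112.3] jaw -90.2 j6 1.59 F [ 0.2 -0.2 -1.5] w 45.5 toolx [-0.002 -0.    -1.   ]
MOVE [   0.2 -171.2  -59.3] roll 4.0
```

Request:
jog_arm(
  moves="0 -20 -7 1; 0 -60 -21 2; 0 -100 -35 4; 0 -140 -49 4; 0 -165 -57 4; 0 -171 -59 4; 0 -171 -59 4; 0 -171 -59 4; 25 -171 -59 4; 50 -171 -59 4; 70 -171 -59 4; 82 -171 -59 4; 82 -171 -59 4; 82 -171 -59 4",
)

```text
time_s: 22.15
tool_pos: [0.5124, 0.233, 0.0326]
ee_rot: [0.707, -0.026, -0.706, -0.026]
force: [0.7, -0.0, -0.8]
width: 0.482
```

```bash
python3 -c "
from h import *
go(511,233,14.5,-94.2)
p=camera_params('wrist');im=camera('wrist');cv2.imwrite('pics/w7.png',im)"
```

```text
t=22.1 tcp [512.4 233.   32.6] jaw -94.2 j6 1.98 F [ 0.7 -0.  -0.8] w 45.8 toolx [ 0.002  0.    -1.   ]
MOVE [18.1  0.1  1.5] roll -0.0
```

View pics/w7.png

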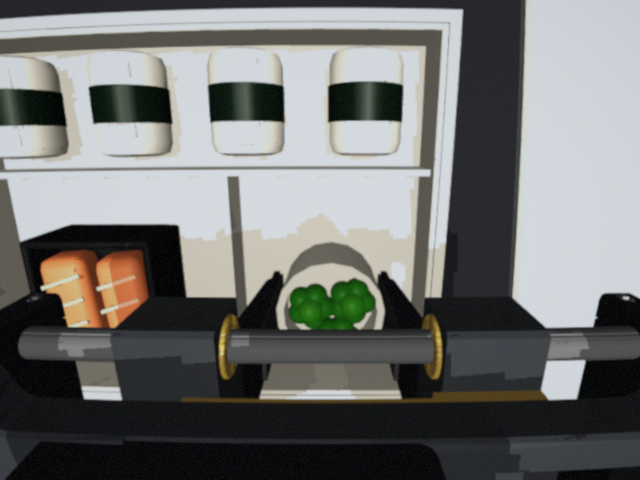

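The broccoli pot is mid-way (330 px) between the divider (241) and the wall (~420). The salmon sits square beside it. Lowering.

Request:
jog_arm(
  moves="5 0 1.5 0; 10 0 1.5 0; 14 0 1.5 0; 17 0 1.5 0; 18.5 0 1.5 0; 18.5 0 1.5 0",
)

```text
time_s: 22.95
tool_pos: [0.51, 0.2329, 0.0147]
ee_rot: [-0.706, 0.026, 0.707, 0.026]
force: [-6.1, -2.5, 10.3]
width: 0.482
```

Request:
jog_arm(
  moves="0 0 0 0; 0 0 0 0; 0 0 0 0; 0 0 0 0; -10 0 0 0; -30 0 0 0; -60 0 0 0; -100 0 0 0; -110 0 0 0; -110 0 0 0",
  jaw=54,
)

```text
time_s: 24.2
tool_pos: [0.5108, 0.2331, 0.1246]
ee_rot: [0.707, -0.026, -0.706, -0.026]
force: [-0.4, -0.2, 0.4]
width: 0.564
```

```bash
python3 -c "
from h import *
go(680,-66,110,-90)"
```

```text
t=24.2 tcp [510.8 233.1 124.6] jaw -94.2 j6 1.98 F [-0.4 -0.2  0.4] w 53.6 toolx [ 0.002  0.001 -1.   ]
MOVE [  14.7  286.  -190.6] roll -4.2
```

Request:
jog_arm(
  moves="0 40 -27 -2; 0 90 -60 -4; 0 140 -94 -4; 0 190 -127 -4; 5 235 -157 -4; 10 270 -180 -4; 14 286 -190 -4; 14 286 -190 -4; 14 286 -190 -4; 40 286 -190 -4; 70 286 -190 -4; 90 286 -190 -4; 100 286 -190 -4; 100 286 -190 -4; 100 286 -190 -4",
  jaw=72,
)

```text
time_s: 26.08
tool_pos: [0.6797, -0.0663, 0.0245]
ee_rot: [0.708, -0.001, -0.706, -0.001]
force: [-0.4, -0.3, 0.6]
width: 0.755
```

```bash
python3 -c "
from h import *
go(680,-66,14,-90)
p=camera_params('wrist');im=camera('wrist');cv2.imwrite('pics/w8.png',im)"
```

```text
t=26.1 tcp [679.7 -66.3  24.5] jaw -90.2 j6 1.4 F [-0.4 -0.3  0.6] w 71.8 toolx [ 0.002 -0.    -1.   ]
MOVE [10.5 -0.3 -0.3] roll -0.2
```

View pics/w8.png

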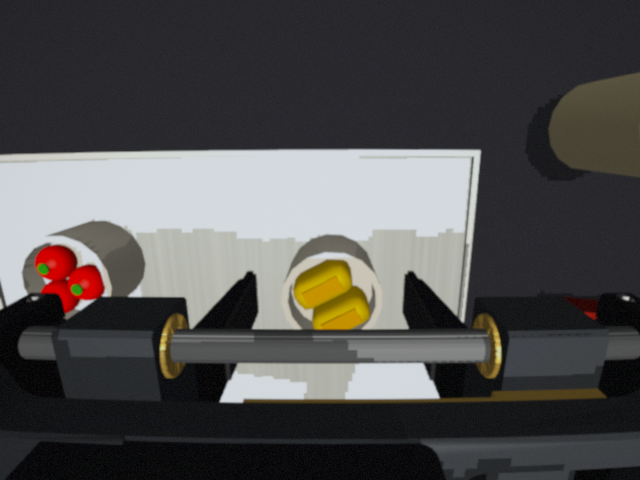

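The omelette pot lies between the fingers (rim 282–382 px, upper edge row 252). That puts it about 3 mm further out and 2 mm to the right.

Request:
jog_arm(
  moves="3 2 -3 0; 7 2 -3 0; 10 2 -3 0; 10.5 2 -3 0; 10.5 2 -3 0",
)

```text
time_s: 26.75
tool_pos: [0.6816, -0.0682, 0.0125]
ee_rot: [-0.707, 0.001, 0.707, 0.001]
force: [0.4, -0.3, 0.0]
width: 0.756
```

Request:
jog_arm(
  moves="0 0 0 0; 0 0 0 0; 0 0 0 0; 0 0 0 0; 0 0 0 0; -5 0 0 0; -20 0 0 0; -50 0 0 0; -85 0 0 0; -100 0 0 0; -100 0 0 0; -100 0 0 0",
  jaw=35,
)

```text
time_s: 28.25
tool_pos: [0.6807, -0.0681, 0.111]
ee_rot: [-0.706, 0.001, 0.708, 0.001]
force: [-0.6, 0.4, -1.5]
width: 0.48
```

```bash
python3 -c "
from h import *
go(525.5,-364.5,112,-95.7)"
```

```text
t=28.2 tcp [680.7 -68.1 111. ] jaw -90.2 j6 1.4 F [-0.6  0.4 -1.5] w 45.6 toolx [-0.003  0.    -1.   ]
MOVE [ -0.7 297.  154.1] roll 5.5
```

Request:
jog_arm(
  moves="0 20 10 1; 0 60 31 3; 0 105 54 5; 0 150 78 5.5; 0 195 101 5.5; 0 240 124 5.5; 0 275 143 5.5; 0 292 152 5.5; -1 297 154 5.5; -1 297 154 5.5; -1 297 154 5.5; 25 297 154 5.5; 50 297 154 5.5; 70 297 154 5.5; 80 297 154 5.5; 80 297 154 5.5; 80 297 154 5.5",
)

```text
time_s: 30.38
tool_pos: [0.5274, -0.3652, 0.0338]
ee_rot: [0.707, -0.036, -0.706, -0.035]
force: [-0.1, 0.0, -1.7]
width: 0.48
```

```bash
python3 -c "
from h import *
go(525.5,-364.5,13.5,-95.7)
p=camera_params('wrist');im=camera('wrist');cv2.imwrite('pics/w9.png',im)"
```

```text
t=30.4 tcp [ 527.4 -365.2   33.8] jaw -95.7 j6 0.98 F [-0.1  0.  -1.7] w 45.7 toolx [ 0.001 -0.001 -1.   ]
MOVE [20.3 -0.5  2. ] roll 0.0
```

View pics/w9.png

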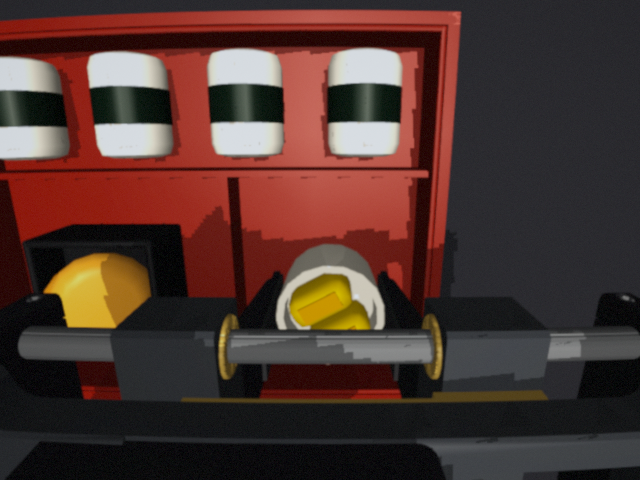

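The omelette pot is centred (330 px) between the divider (242) and the wall (~420), and the croquettes sit square to the left. Lowering and releasing.

Request:
jog_arm(
  moves="6 -0.5 1.5 0; 12 -0.5 1.5 0; 16 -0.5 1.5 0; 19 -0.5 1.5 0; 20.5 -0.5 1.5 0; 20.5 -0.5 1.5 0",
)

```text
time_s: 31.18
tool_pos: [0.525, -0.3639, 0.0138]
ee_rot: [-0.706, 0.035, 0.707, 0.035]
force: [-6.0, 3.6, 9.0]
width: 0.48
```

Request:
jog_arm(
  moves="0 0 0 0; 0 0 0 0; 0 0 0 0; 0 0 0 0; -10 0 0 0; -30 0 0 0; -60 0 0 0; -100 0 0 0; -150 0 0 0; -200 0 0 0; -250 0 0 0; -250 0 0 0",
  jaw=54,
)

```text
time_s: 32.67
tool_pos: [0.5274, -0.3658, 0.2712]
ee_rot: [0.71, -0.038, -0.702, -0.032]
force: [-0.1, 0.1, 0.2]
width: 0.568
```

```bash
python3 -c "
from h import *
go(480,0,360,-90)"
```

```text
t=32.7 tcp [ 527.4 -365.8  271.2] jaw -95.7 j6 0.98 F [-0.1  0.1  0.2] w 54.0 toolx [ 0.01  -0.009 -1.   ]
MOVE [ -92.5 -358.6   82.5] roll -5.7
```

Request:
jog_arm(
  moves="-20 -50 12 -2; -40 -110 25 -5; -60 -170 40 -5.5; -80 -230 55 -5.5; -92 -290 68 -5.5; -92 -340 80 -5.5; -92 -358 82 -5.5; -92 -358 82 -5.5; -92 -358 82 -5.5; -92 -358 82 -5.5",
)

```text
time_s: 33.92
tool_pos: [0.4792, -0.0007, 0.3539]
ee_rot: [-0.707, 0.002, 0.707, 0.002]
force: [0.6, -0.4, 0.6]
width: 0.567
```

Run:
```python
from h import *
go(480,0,360,-90)
p=camera_params('wrist');im=camera('wrist');cv2.imwrite('pics/w10.png',im)
hsv=cv2.cvtColor(im,cv2.COLOR_BGR2HSV);r=im[...,2].astype(int)
H,S,V=[hsv[...,i].astype(int) for i in range(3)]
def roi(m,x0,y0,x1,y1):
    o=np.zeros_like(m);o[y0:y1,x0:x1]=m[y0:y1,x0:x1];return o
def loc(b,pt):
    x,y,a=b;c,s=np.cos(np.radians(a)),np.sin(np.radians(a));d=pt-np.array([x,y]);return np.round([c*d[0]+s*d[1],-s*d[0]+c*d[1]],1)
W=rect(p,cv2.convexHull(big(roi(V>80,2,55,215,232))[0]),.032);Rr=rect(p,cv2.convexHull(big(roi((r>60)&(S>120),440,30,640,222))[0]),.032)
print("white",W,"red",Rr)
k=cv2.convexHull(big(roi(V<75,45,125,115,212))[0]);print("salmon",rect(p,k,.03),"in box",loc(W[[0,1,4]],rect(p,k,.03)[:2]))
k=cv2.convexHull(np.vstack(big(roi((H<25)&(H>8)&(S>120)&(V>120),470,110,570,200))));print("croq food",loc(Rr[[0,1,4]],onplane(p,[cen(k)],.045)[0,:2]*1000))
k=cv2.convexHull(np.vstack(big(roi((H>20)&(H<38)&(S>120),560,110,639,210))));print("omel food",loc(Rr[[0,1,4]],onplane(p,[cen(k)],.043)[0,:2]*1000))
k=cv2.convexHull(np.vstack([q for q in big(roi((H>40)&(H<80)&(S>90),120,110,200,215),3) if len(q)>5]));print("broc food",loc(W[[0,1,4]],onplane(p,[cen(k)],.043)[0,:2]*1000))
k=cv2.convexHull(big(roi((V<110)|(S>90),345,175,415,246))[0]);print("meat",rect(p,k,.021))
```

```text
t=33.9 tcp [479.2  -0.7 353.9] jaw -90.3 j6 1.46 F [ 0.6 -0.4  0.6] w 53.9 toolx [-0.001 -0.    -1.   ]
MOVE [-6.1 -0.7 -0.8] roll -0.3
white [546.5 295.1 251.  195.9  -4.2] red [ 563.1 -302.7  246.1  194.3   -5.8]
salmon [516.  344.1  84.7  64.   -3.7] in box [-34.   46.6]
croq food [-32.8  50.5]
omel food [-31.4 -64.5]
broc food [-31.7 -66.7]
meat [453.7 -73.   69.5  64.8  19. ]
```

View pics/w10.png

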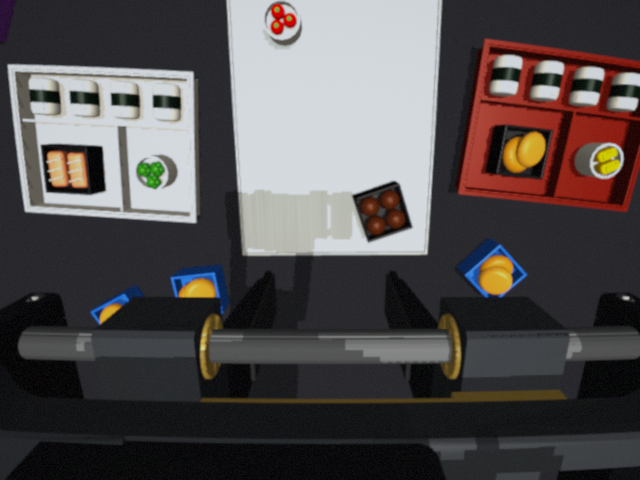

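All four dishes stand in their compartments, upright and within a few mm of the middles. The boxes, meatballs and tomatoes have not moved. Handing in.

```bash
python3 -c "
from station import *
print(sign_off())"
```

```text
the job is handed in; nothing more can be done
None
```

All four dishes are packed and the job is handed in at about 34 s of the 96 s allowed. The croquettes and omelette are in the red-brown box, and the salmon and broccoli are in the white one. Each dish was lowered to the compartment floor before release; sign-off gave no verdict.

In the last wrist picture I measured each dish in its box frame (mm), taking the food's centre for all but the salmon:

| Dish | Measured x, y | Target x, y |
|---|---|---|
| croquettes | (−33, 50.5) | (−31, 49.5) |
| salmon | (−34, 47) | (−31, 49.5) |
| omelette | (−31, −64.5) | (−31, −65.5) |
| broccoli | (−32, −67) | (−31, −65.5) |

- **Square and upright:** the salmon dish measured within 0.5° of square with its box. The croquettes I judged by eye in the picture, and all four look upright.
- **Left in place:** both boxes and the meatballs measured within 1 mm of their starting positions. The tomatoes look unmoved. I did not measure the soy bottle and sesame shaker again, but the arm never came near them.
- **One figure that disagrees:** the salmon outline came out 85 mm long instead of 64 mm, because the near wall of the dish showed in the slanted view. Its measured centre is therefore rough, by a few millimetres. The close-up before it was set down showed it centred.

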